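# Pack the lamp set: shade mouth-down on its post, bulb in its pocket

### The arm

A 6-joint arm with a two-finger parallel gripper is mounted at the origin on the work surface. World frame = base frame: x ahead of the robot, y to its left, z up, the work surface at z = 0. Lengths are in m, angles in rad, forces in N, time in s.
With the tool pointing down it reaches from about 0.3 to 0.825 m from the base axis. Payload 5.4 kg.
Tool frame: the origin (TCP) lies at the very end of the fingers, on their centre line; the grasp point (between the pads) lies 19 mm behind it; z points along the fingers, y is the line along which they close (so a half turn about z gives the same grasp; the last joint's range is limited). The gripper opens to 92 mm and grips with 3 to 60 N. Pads are 20 mm wide; open, the fingers measure 128 mm over their backs; the gripper's body (75 mm by 189 mm) begins 69 mm behind the grasp point.
Start: joints at [-1.51, 0.158, 1.597, -0, 1.386, -0.21], TCP at [0.154, -0.554, 0.215] pointing down, gripper open.
Joint ranges: [-2.91, 2.91], [-0.94, 2.29], [0.18, 2.7], [-1.29, 4.43], [0.17, 2.64], [-3, 3]. Speed limits (rad/s): [2.57, 2.57, 3.14, 3.14, 3.14, 3.14].

### API

Orientations are given as [roll, pitch, yaw] about the fixed x, y, z axes, in that order (R = Rz(yaw) Ry(pitch) Rx(roll)).
In Python, from workcell import bot, cams gives the robot as it stands.
- The arm moves only by the tool arm_command, never from a script. Its argument "motion" is a list of rows, each an object of numbers: "dx", "dy", "dz": the shift along the tool's x, y, z in mm; "wx", "wy", "wz": the turn, a rotation vector about the tool's x, y, z in degrees; "hand": the opening, from 0 (shut) to 1 (fully open). A call has 1 to 10 rows; each row shifts and turns the commanded pose from where the row before left it, along the tool's axes as they then stand; what a row does not reach is not made up. A row lasts 1/10 s, in which the tool goes at most 50 mm and 8.59 degrees, less where a joint would pass 70% of its speed; a pose out of reach is approached as far as the arm can. A call is refused whole if a number of a shift passes 50 or a number of a turn 8.59, either way. A call with a gripper value outside its range is refused whole. The fingers move at their own pace and stop on an object; "newtons" is the grip in N (left out, the last holds). Time passes only in rows, so rows that do not move let the fingers close. It gives the time, the measured TCP pose, the force, the opening and the grip force at its end, in the units of the state.
- bot.read_state(): the state, without advancing time (a new reading comes with each control period).
- cams.snapshot(name): name is "scene" or "top"; returns (picture, depth): 384x512x3 uint8, blue, green, red; 384x512 float32, m along the optical axis (not along the pixel's ray), 0 where there is no reading.
- cams.camera_info(name): a dict with "mtx" (3x3 intrinsics, pixels), "k1" (the pictures are not rectified: a ray, as slopes to the right and down, at radius r is drawn at 1 + k1 r^2 times it, then the intrinsics apply), "rvec" (rotation vector, rad) and "tvec" (3), from world to camera coordinates, as OpenCV has them. Camera axes: x right, y down, z forward; pixel columns grow to the right and rows downward; lengths in m; the calibration is good to about 2 mm. A picture is of the moment at which its call begins. camera_info takes no time and is no camera call.
- bot.finish_job(): hands the job in; it is judged then, once.
The state is a dict: "clock": time; "joints": joint angles; "joint_velocities": joint speeds; "tau": joint torques, N m; "tcp_pos": TCP position; "tcp_rot": TCP orientation; "force": force on the tool from outside, world axes, zero at the start; "moment": the same for the moment, N m; "width": opening from 0.0 (shut) to 1.0 (fully open); "finger_force": force on a finger pad.
Only numpy, scipy, OpenCV 4.12 (cv2) and the standard library are available. Lean on these libraries where they do the work, as an engineer would, in place of code of your own. Each camera call takes 0.05 s, during which the arm holds its last target. There are 200 camera calls.

### The job

Pack the lamp set into the kit tray: take the glass shade from the sloping rest, turn it mouth-down over the tray's upright post so that its rim sits flat on the tray, and put the bulb from the test stand, cap down, into the tray's empty pocket. Both are fragile: set them down gently, do not drop them or press them hard, and leave the bulb that is already packed and the other things on the bench where they are.

Things in the scene. Friction and masses are not known exactly. Their poses are not given: they have to be found in the camera images.
- shade: opal-white glass lamp shade: a straight round tube, outer diameter 56, wall 3, length 100, closed at one end (base 4 thick), 130 g. Origin: centre of the outside of the closed end; its z axis runs along the tube from the closed end to the open mouth. It starts lying on the rest, its mouth sloping 15 degrees below level, and its axis about 70 mm above the bench at mid-length. To stand mouth-down its z axis must point straight down
- shade_mouth (a point): centre of the shade's open mouth, in the plane of the rim (100 mm from the shade's origin along its z axis)
- rest: fixed wooden V rest on the bench, 100 long (x), 50 wide (y); origin under its centre. Its V slopes down by 15 degrees towards its own +x axis; the V is no wider (55 mm overall) than the shade and reaches no higher than 16 mm below the shade's axis, so fingers can pass on both sides of the shade
- tray: fixed brown kit tray, 200 (x) by 270 (y), flat deck 40 above the bench; origin under its centre on the bench, z up. The post stands at x 0, y -75; the empty pocket at x -55, y +60; the pocket with the packed bulb at x +55, y +60
- post_foot (a point): point on the tray deck in the centre of the foot of the upright post (40 mm above the bench). The post is round, 36 in diameter up to 45 above the deck, then tapers to 16 at its top, 62 above the deck. The shade (inside diameter 50) goes over it until its rim stands on the deck
- stand: fixed lamp test stand: square black base 85 wide, with an upright grey tube, outer diameter 40, inner diameter 28, whose top is 60 above the bench; origin under its centre on the bench. The bulb sits in the tube
- bulb: small white globe lamp bulb, globe diameter 45, with a thin neck and a metal cap (15 diameter) ending 50 below the globe's centre, 40 g. Origin: centre of the globe; z axis points away from the cap (up at the start). It starts standing cap down in the test stand, the globe's centre 78 above the bench, loose, to be lifted straight up
- pocket_seat (a point): where the centre of the globe lies when the bulb is seated in the empty pocket: on the pocket's axis, 68 above the bench. The pocket is a round hole of 28 diameter with a raised rim (outer diameter 40, top 50 above the bench, 10 above the deck); the cap hangs in the hole and the globe rests on the rim
- packed_bulb: a like bulb already sitting in the tray's other pocket; leave alone. Origin: centre of its globe
- tape_roll: bystander: upright-axis roll of tape, 100 diameter, 48 high, lying on the bench; origin under its centre
- parts_bin: bystander: blue open bin 120 x 90 x 60 high; origin under its centre
Mind the look-alikes: they are no part of the job. Leave any pink or yellow look-alike of the bulb alone.

How it is judged:
At the end, for the whole second after the job is handed in: Shade mouth-down over the post, within 4 degrees of upright, rim within 3 mm of the deck; bulb cap-down in the empty pocket, within 5 mm of its seat and 23 degrees of upright; both at rest; packed bulb within 10 mm, tape roll and bin within 20 mm of where they were (angle between shade's own z axis and vertical above 3.07 rad and horizontal distance between shade_mouth and post_foot below 0.01 m and z of shade_mouth in the frame of post_foot between -0.003 and 0.003 m and distance between bulb and pocket_seat below 0.005 m and angle between bulb's own z axis and vertical below 0.4 rad and linear speed of each of shade, bulb below 0.02 m/s and distance of packed_bulb from where it was at the start of the episode below 0.01 m and distance of each of tape_roll, parts_bin from where it was at the start of the episode below 0.02 m); the robot touches nothing.
It fails at once if the bulb or the shade is dropped (moves faster than 0.45 m/s out of the fingers) ((contact force between the fingers and bulb below 0.01 N and linear speed of bulb above 0.45 m/s) or (contact force between the fingers and shade below 0.01 N and linear speed of shade above 0.45 m/s)).
It fails at once if the shade is pressed or knocked against the tray with more than 30 N (contact force between shade and tray above 30 N).
It fails at once if the bulb is pressed or knocked against the tray with more than 25 N (contact force between bulb and tray above 25 N).
It fails at once if the packed bulb is moved by more than 15 mm (distance of packed_bulb from where it was at the start of the episode above 0.015 m).
It fails at once if the tape roll or bin is moved by more than 30 mm (distance of any of tape_roll, parts_bin from where it was at the start of the episode above 0.03 m).
It also fails if it takes over 72 s, if anything falls off the work surface, if the arm or the gripper's body presses on something with over 40 N, if the wrist force passes 120 N, or if a joint passes its speed limit or range.

## Working session

There is one attempt and no reset: what is moved stays moved. The work goes in short steps, Python scripts to look and compute and a tool call to move; the robot and the scene stay as the last step left them, time stands still between calls to the robot, and variables do not carry over. Pictures are saved under pics/ and viewed, at most 10 in all, crops included, and the job is handed in when it is done.

Besides the shell and the picture viewer there is one more tool, called after "Call:" as name([rows], argument=value, ...), one row to a line, values as JSON. arm_command: Moves the arm, as the interface text tells. Its arguments: {"type":"object","properties":{"motion":{"type":"array","items":{"type":"object","properties":{"dx":{"type":"number"},"dy":{"type":"number"},"dz":{"type":"number"},"wx":{"type":"number"},"wy":{"type":"number"},"wz":{"type":"number"},"hand":{"type":"number"}}}},"newtons":{"type":"number"}},"required":["motion"]}

```bash
mkdir -p pics; ls
cat > h.py <<'E'
import numpy as np, cv2
from workcell import bot, cams
from scipy.spatial.transform import Rotation as R
def pts(name,depth):
    c=cams.camera_info(name);K=np.array(c["mtx"]);k1=c["k1"]
    v,u=np.mgrid[:384,:512].astype(np.float32)
    d=np.array([k1,0,0,0,0])
    p=cv2.undistortPoints(np.stack([u.ravel(),v.ravel()],1)[:,None].astype(np.float64),K,d)[:,0]
    z=depth.ravel()[:,None]
    P=np.hstack([p*z,z]); Rm=cv2.Rodrigues(np.array(c["rvec"],float))[0]
    W=(P-np.array(c["tvec"]).ravel())@Rm
    W[depth.ravel()<=0]=np.nan
    return W.reshape(384,512,3)
E
python3 - <<'E'
from h import *
for n in("scene","top"):
    i,d=cams.snapshot(n); np.savez(f"{n}0.npz",i=i,d=d); cv2.imwrite(f"pics/{n}0.png",i)
    W=pts(n,d); c=cams.camera_info(n)
    Rm=cv2.Rodrigues(np.array(c["rvec"],float))[0]; print(n,-Rm.T@np.array(c["tvec"]).ravel(),c["mtx"],c["k1"])
    for r in range(30,384,80): print([tuple(np.round(W[r,q],2).tolist()) for q in range(30,512,110)])
print(bot.read_state())
E
```

```text
pics
scene [ 0.89476697 -0.48159597  1.05175943] [[450.14017665   0.         255.06890607]
 [  0.         450.14017665 194.39585761]
 [  0.           0.           1.        ]] -0.08294712937988648
[(-0.78, 0.31, -0.12), (-0.75, 0.86, -0.46), (0.12, 0.64, 0.04), (0.43, 0.91, -0.0), (0.74, 1.75, -0.38)]
[(-0.78, 0.13, -0.45), (0.29, -0.04, 0.31), (0.32, 0.34, -0.0), (0.61, 0.54, -0.0), (0.91, 0.75, -0.0)]
[(-0.02, -0.26, 0.0), (0.24, -0.08, -0.0), (0.52, 0.06, 0.05), (0.75, 0.26, 0.0), (1.09, 1.01, -0.64)]
[(0.17, -0.43, -0.0), (0.4, -0.27, 0.0), (0.64, -0.12, 0.04), (0.86, 0.05, -0.0), (1.25, 0.69, -0.75)]
[(0.32, -0.57, -0.0), (0.54, -0.42, 0.0), (0.74, -0.27, 0.0), (1.0, 0.12, -0.76), (1.37, 0.36, -0.75)]
top [0.48716872 0.02562771 1.09675495] [[440.53695165   0.         248.94839386]
 [  0.         440.53695165 185.09250277]
 [  0.           0.           1.        ]] -0.01685031043601883
[(1.3, 1.01, -0.72), (1.31, 0.54, -0.75), (1.31, 0.06, -0.75), (1.31, -0.41, -0.74), (1.32, -0.89, -0.75)]
[(0.76, 0.61, 0.0), (0.77, 0.32, -0.0), (0.77, 0.04, 0.0), (0.77, -0.23, 0.0), (0.77, -0.5
[... 287 characters left out ...]
0), (0.18, -0.5, -0.0)]
{'clock': 0.1, 'joints': array([-1.51011889e+00,  1.58986799e-01,  1.59804844e+00,  3.24473026e-06,
        1.38622445e+00, -2.10072088e-01]), 'joint_velocities': array([-0.00146779, -0.00080714, -0.00435214, -0.00151186, -0.00122331,
        0.00021777]), 'tau': array([ 2.35904354e-04, -3.86505175e+01, -3.22960460e+01,  7.02635734e-02,
        3.39294795e-02, -4.40391591e-05]), 'tcp_pos': array([ 0.15374798, -0.55349421,  0.21374593]), 'tcp_rot': array([-3.13996292e+00, -3.50747928e-04,  2.70748639e-01]), 'force': array([-0.09898873,  0.10720135,  0.52630047]), 'moment': array([-0.03783377, -0.02449624, -0.00975195]), 'finger_force': 0.0, 'width': 1.0037670756879966}
```

```bash
python3 -c "
import cv2,numpy as np
a=cv2.imread('pics/scene0.png');b=cv2.imread('pics/top0.png')
cv2.imwrite('pics/both.png',cv2.resize(np.vstack([a,b]),None,fx=.78,fy=.78))"
```

```text
(no output)
```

View pics/top0.png

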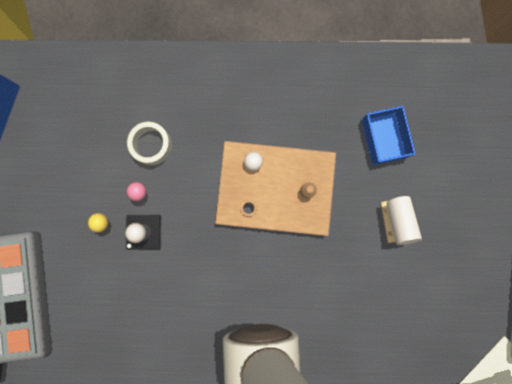

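View pics/scene0.png

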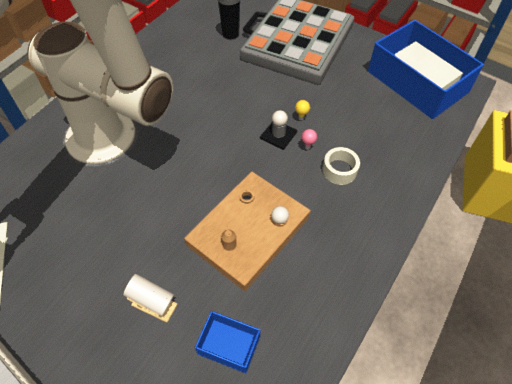

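The pictures show the bulb (top 136,233) on the black stand, the shade (top 404,220) on its rest, and the tray (top 275,190) with its post at (308,190), empty pocket at (248,209) and packed bulb at (253,161).

Run:
```python
from h import *
from scipy.optimize import least_squares
D=np.load("top0.npz");i=D["i"];W=pts("top",D["d"])
hsv=cv2.cvtColor(i,cv2.COLOR_BGR2HSV)
def box(u0,u1,v0,v1):
    m=np.zeros((384,512),bool);m[v0:v1,u0:u1]=1;return m
X=W[...,0];Y=W[...,1];Z=W[...,2]
# tray deck
m=box(200,350,130,250)&(abs(Z-.04)<.006); P=W[m][:,:2]
r=cv2.minAreaRect((P*1000).astype(np.float32)); print("tray",r,m.sum(), np.median(Z[m]))
def sphere(m,name,r):
    P=W[m];f=lambda c:np.linalg.norm(P-c,axis=1)-r
    s=least_squares(f,P.mean(0)-[0,0,r*.5],loss="soft_l1",f_scale=.001);print(name,s.x,m.sum(),np.abs(s.fun).mean(),Z[m].max())
sphere(box(115,165,210,255)&(Z>.072),"bulb",.0225)
sphere(box(235,270,145,178)&(Z>.06),"packed",.0225)
m=box(290,325,175,208)&(Z>.055);print("post",np.nanmean(W[m],0),np.nanmax(Z[m]), np.median(W[m&(Z>.098)],0))
m=box(370,440,180,260)&(Z>.05);P=W[m]
print("shade",m.sum(),P.min(0),P.max(0))
def f(p):
    a=np.array([np.cos(p[3])*np.cos(p[4]),np.sin(p[3])*np.cos(p[4]),np.sin(p[4])]);q=P-p[:3]
    return np.r_[np.linalg.norm(q-np.outer(q@a,a),axis=1)-.028,(p[:3]-P.mean(0))@a]
q=P[:,:2]-P[:,:2].mean(0);e=np.linalg.svd(q,full_matrices=False)[2][0]
s=least_squares(f,np.r_[P.mean(0)-[0,0,.02],np.arctan2(e[1],e[0]),0],loss="soft_l1",f_scale=.001)
p=s.x;a=np.array([np.cos(p[3])*np.cos(p[4]),np.sin(p[3])*np.cos(p[4]),np.sin(p[4])])
t=(P-p[:3])@a;lo,hi=np.percentile(t,[.5,99.5]);print(p,np.degrees(p[3:]),a,"t",lo,hi,"mid",p[:3]+a*(lo+hi)/2,np.abs(s.fun).mean())
m=box(360,440,180,260)&(Z>.012)&(Z<.05)&(i[...,0]<150);print("rest pts",m.sum(),np.nanmean(W[m],0),W[m].min(0),W[m].max(0))
m=box(110,170,205,260)&(hsv[...,2]<45)&(Z<.03)&(Z>.004);r=cv2.minAreaRect((W[m][:,:2]*1000).astype(np.float32));print("stand",r)
m=box(115,160,170,210)&(Z>.05);print("pink",np.nanmean(W[m],0),Z[m].max())
```

```text
tray ((566.9869384765625, -20.24114990234375), (270.68878173828125, 200.4349365234375), 84.73138427734375) 8552 0.04026481810070523
bulb [0.45555226 0.30328545 0.07735972] 307 0.0010050574001723778 0.10404659330729231
packed [0.6271685  0.03447154 0.06747652] 282 0.00100161468183352 0.09289607869609137
post [ 0.55827253 -0.09233876  0.09182837] 0.10501160121653336 [ 0.56055038 -0.09393888  0.10146668]
shade 1195 [ 0.4404528  -0.34987692  0.05000193] [ 0.5468642  -0.2798613   0.11180313]
[ 0.48845519 -0.31598999  0.07166868 -2.97246001  0.26968013] [-170.30941333   15.451533  ] [-0.95010304 -0.16224343  0.26642314] t -0.0527328084038646 0.04496767553694018 mid [ 0.49214403 -0.31536007  0.07063427] 0.0017860487806809278
rest pts 46 [ 0.49830522 -0.28912956  0.03752985] [ 0.45975842 -0.29936489  0.01277336] [ 0.53250961 -0.28094189  0.04990558]
stand ((426.196044921875, 310.5370788574219), (10.539132118225098, 34.4639892578125), 16.075197219848633)
pink [0.55248247 0.3082382  0.06494211] 0.07645645799308677
```

```bash
cat >> h.py <<'E'
def dirR(az,e):  # tool z at elevation e below level along az (deg), tool y level
    az,e=np.radians([az,e]); z=np.array([np.cos(e)*np.cos(az),np.cos(e)*np.sin(az),-np.sin(e)])
    y=np.array([np.sin(az),-np.cos(az),0]); return np.column_stack([np.cross(y,z),y,z])
def go(Rt,gp,pos=None,Rc=None):  # turn first, then the shift in the turned tool axes; gp = grasp point
    s=bot.read_state(); Rc=R.from_euler("xyz",s["tcp_rot"]).as_matrix() if Rc is None else Rc; pos=s["tcp_pos"] if pos is None else pos
    w=np.degrees(R.from_matrix(Rc.T@Rt).as_rotvec()); t=np.array(gp)+.019*Rt[:,2]; d=Rt.T@(t-pos)*1000
    print("turn",w.round(1),"shift in turned axes",d.round(1),"in present axes",(Rc.T@(t-pos)*1000).round(1),"tcp",t.round(4),
      "now",s["clock"],s["tcp_pos"].round(4),"grasp pt",(s["tcp_pos"]-.019*Rc[:,2]).round(4),"j",s["joints"].round(2),"F",s["force"].round(1),"w",round(s["width"],3),round(s["finger_force"],1))
    return t
E
python3 - <<'E'
from h import *
Rt=dirR(9.7,40); g=np.array([.4874,-.3162,.0720])
go(Rt,g-.11*Rt[:,2])
E
```

```text
turn [-2.6 49.9  5.4] shift in turned axes [ 128.5 -177.7  282.7] in present axes [ 315.6 -146.3   83.6] tcp [ 0.4187 -0.3279  0.1305] now 0.1 [ 0.1537 -0.5535  0.2137] grasp pt [ 0.1537 -0.5535  0.2327] j [-1.51  0.16  1.6   0.    1.39 -0.21] F [-0.1  0.1  0.5] w 1.004 0.0
```

Call:
arm_command([
  {"dx": 25,"dy": -18},
  {"dx": 25,"dy": -18},
  {"dx": 25,"dy": -18},
  {"dx": 25,"dy": -18},
  {"dx": 25,"dy": -18},
  {"dx": 25,"dy": -18},
  {"dx": 25,"dy": -18},
  {"dx": 25,"dy": -18},
])

```text
validation failed for argument at $.mo...
```

Call:
arm_command([
  {"wx": -0.3,"wy": 6.2,"wz": 0.7},
  {"wx": -0.3,"wy": 6.2,"wz": 0.7},
  {"wx": -0.3,"wy": 6.2,"wz": 0.7},
  {"wx": -0.3,"wy": 6.2,"wz": 0.7},
  {"wx": -0.3,"wy": 6.2,"wz": 0.7},
  {"wx": -0.3,"wy": 6.2,"wz": 0.7},
  {"wx": -0.3,"wy": 6.2,"wz": 0.7},
  {"wx": -0.3,"wy": 6.2,"wz": 0.7},
  {},
])

```text
validation failed for argument at $.mo...
```

Run:
```python
from h import *
Rt=dirR(9.7,40); g=np.array([.4874,-.3162,.0720])
go(Rt,g-.11*Rt[:,2])
```

```text
turn [-2.6 49.9  5.4] shift in turned axes [ 128.5 -177.7  282.7] in present axes [ 315.6 -146.3   83.6] tcp [ 0.4187 -0.3279  0.1305] now 0.1 [ 0.1537 -0.5535  0.2137] grasp pt [ 0.1537 -0.5535  0.2327] j [-1.51  0.16  1.6   0.    1.39 -0.21] F [-0.1  0.1  0.5] w 1.004 0.0
```

Call:
arm_command([
  {"dx": 25,"dy": -18,"dz": 0,"wx": 0,"wy": 0,"wz": 0,"hand": 1},
  {"dx": 25,"dy": -18,"dz": 0,"wx": 0,"wy": 0,"wz": 0,"hand": 1},
  {"dx": 25,"dy": -18,"dz": 0,"wx": 0,"wy": 0,"wz": 0,"hand": 1},
  {"dx": 25,"dy": -18,"dz": 0,"wx": 0,"wy": 0,"wz": 0,"hand": 1},
  {"dx": 25,"dy": -18,"dz": 0,"wx": 0,"wy": 0,"wz": 0,"hand": 1},
  {"dx": 25,"dy": -18,"dz": 0,"wx": 0,"wy": 0,"wz": 0,"hand": 1},
  {"dx": 25,"dy": -18,"dz": 0,"wx": 0,"wy": 0,"wz": 0,"hand": 1},
  {"dx": 25,"dy": -18,"dz": 0,"wx": 0,"wy": 0,"wz": 0,"hand": 1},
])

```text
clock: 0.9
tcp_pos: [0.3085, -0.3604, 0.2142]
tcp_rot: [-3.141, 0.0, 0.271]
force: [-0.0, -0.2, 0.0]
width: 1.002
finger_force: 0.0
```

Call:
arm_command([
  {"dx": 0,"dy": 0,"dz": 0,"wx": -0.3,"wy": 6.2,"wz": 0.7,"hand": 1},
  {"dx": 0,"dy": 0,"dz": 0,"wx": -0.3,"wy": 6.2,"wz": 0.7,"hand": 1},
  {"dx": 0,"dy": 0,"dz": 0,"wx": -0.3,"wy": 6.2,"wz": 0.7,"hand": 1},
  {"dx": 0,"dy": 0,"dz": 0,"wx": -0.3,"wy": 6.2,"wz": 0.7,"hand": 1},
  {"dx": 0,"dy": 0,"dz": 0,"wx": -0.3,"wy": 6.2,"wz": 0.7,"hand": 1},
  {"dx": 0,"dy": 0,"dz": 0,"wx": -0.3,"wy": 6.2,"wz": 0.7,"hand": 1},
  {"dx": 0,"dy": 0,"dz": 0,"wx": -0.3,"wy": 6.2,"wz": 0.7,"hand": 1},
  {"dx": 0,"dy": 0,"dz": 0,"wx": -0.3,"wy": 6.2,"wz": 0.7,"hand": 1},
  {"dx": 0,"dy": 0,"dz": 0,"wx": 0,"wy": 0,"wz": 0,"hand": 1},
])

```text
clock: 1.8
tcp_pos: [0.3068, -0.361, 0.2123]
tcp_rot: [-3.128, -0.868, 0.154]
force: [-0.2, -0.3, -0.1]
width: 0.996
finger_force: 0.0
```

Run:
```python
from h import *
Rt=dirR(9.7,40); g=np.array([.4874,-.3162,.0720])
go(Rt,g-.11*Rt[:,2])
```

```text
turn [-0.1  0.3 -0.6] shift in turned axes [ 11.8 -13.8 141.4] in present axes [ 12.3 -13.6 141.3] tcp [ 0.4187 -0.3279  0.1305] now 1.8 [ 0.3068 -0.361   0.2123] grasp pt [ 0.2925 -0.3635  0.2246] j [-1.71 -0.16  2.16  0.81  1.52 -0.51] F [-0.2 -0.3 -0.1] w 0.996 0.0
```

Call:
arm_command([
  {"dx": 3,"dy": -3.5,"dz": 35,"wx": 0,"wy": 0,"wz": -0.2,"hand": 1},
  {"dx": 3,"dy": -3.5,"dz": 35,"wx": 0,"wy": 0,"wz": -0.2,"hand": 1},
  {"dx": 3,"dy": -3.5,"dz": 35,"wx": 0,"wy": 0,"wz": -0.2,"hand": 1},
  {"dx": 3,"dy": -3.5,"dz": 35,"wx": 0,"wy": 0,"wz": 0,"hand": 1},
  {"dx": 0,"dy": 0,"dz": 0,"wx": 0,"wy": 0,"wz": 0,"hand": 1},
  {"dx": 0,"dy": 0,"dz": 0,"wx": 0,"wy": 0,"wz": 0,"hand": 1},
])

```text
clock: 2.4
tcp_pos: [0.419, -0.328, 0.1334]
tcp_rot: [3.133, -0.865, 0.184]
force: [-0.2, -0.7, 0.3]
width: 0.996
finger_force: 0.0
```

Run:
```python
from h import *
Rt=dirR(9.7,40); g=np.array([.4874,-.3162,.0720])
go(Rt,g)
i,d=cams.snapshot("scene"); cv2.imwrite("pics/s1.png",cv2.resize(i[180:384,30:302],None,fx=2.5,fy=2.5))
```

```text
turn [-0.1  0.4  0.5] shift in turned axes [-2.400e+00 -1.000e-01  1.116e+02] in present axes [ -1.5   0.2 111.7] tcp [ 0.5017 -0.3137  0.0598] now 2.4 [ 0.419  -0.328   0.1334] grasp pt [ 0.4047 -0.3304  0.1457] j [-1.42 -0.    2.2   0.96  1.2  -0.52] F [-0.2 -0.7  0.3] w 0.996 0.0
```

View pics/s1.png

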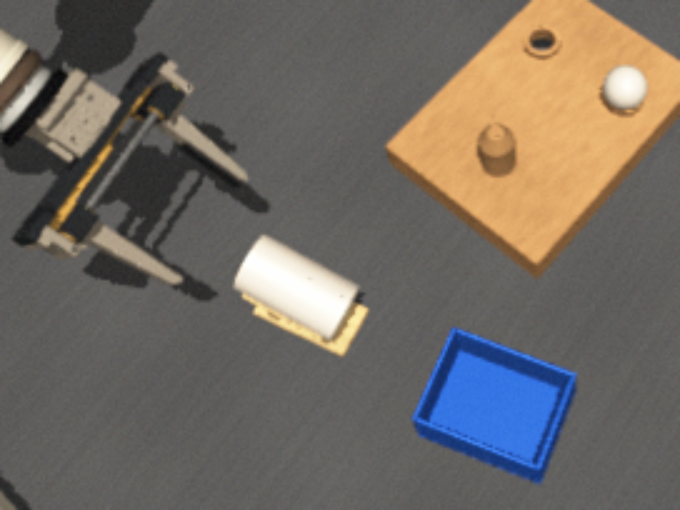

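The open gripper (fingertips at about (245,180) and (180,280)) is lined up with the shade, whose closed end is at about (255,265). I'll advance and grip.

Call:
arm_command([
  {"dx": -0.5,"dy": 0,"dz": 22,"wx": 0,"wy": 0.4,"wz": 0.5,"hand": 1},
  {"dx": -0.5,"dy": 0,"dz": 22,"wx": 0,"wy": 0,"wz": 0,"hand": 1},
  {"dx": -0.5,"dy": 0,"dz": 22,"wx": 0,"wy": 0,"wz": 0,"hand": 1},
  {"dx": -0.5,"dy": 0,"dz": 22,"wx": 0,"wy": 0,"wz": 0,"hand": 1},
  {"dx": 0,"dy": 0,"dz": 23,"wx": 0,"wy": 0,"wz": 0,"hand": 1},
  {"dx": 0,"dy": 0,"dz": 0,"wx": 0,"wy": 0,"wz": 0,"hand": 1},
  {"dx": 0,"dy": 0,"dz": 0,"wx": 0,"wy": 0,"wz": 0,"hand": 1},
])

```text
clock: 3.15
tcp_pos: [0.5006, -0.3156, 0.0611]
tcp_rot: [-3.141, -0.873, 0.169]
force: [0.1, -1.0, 0.2]
width: 1.001
finger_force: 0.0
```

Run:
```python
from h import *
Rt=dirR(9.7,40); g=np.array([.4874,-.3162,.0720])
go(Rt,g)
```

```text
turn [ 0. -0. -0.] shift in turned axes [-0.1 -1.6  2. ] in present axes [-0.1 -1.6  2. ] tcp [ 0.5017 -0.3137  0.0598] now 3.15 [ 0.5006 -0.3156  0.0611] grasp pt [ 0.4863 -0.318   0.0733] j [-1.22  0.25  2.12  1.13  0.98 -0.6 ] F [ 0.1 -1.   0.2] w 1.001 0.0
```

Call:
arm_command([
  {"dx": 0,"dy": -1.5,"dz": 2,"wx": 0,"wy": 0,"wz": 0,"hand": 0.75},
  {"dx": 0,"dy": 0,"dz": 0,"wx": 0,"wy": 0,"wz": 0,"hand": 0.7},
  {"dx": 0,"dy": 0,"dz": 0,"wx": 0,"wy": 0,"wz": 0,"hand": 0.65},
  {"dx": 0,"dy": 0,"dz": 0,"wx": 0,"wy": 0,"wz": 0,"hand": 0.5},
  {"dx": 0,"dy": 0,"dz": 0,"wx": 0,"wy": 0,"wz": 0,"hand": 0.5},
  {"dx": 0,"dy": 0,"dz": 0,"wx": 0,"wy": 0,"wz": 0,"hand": 0.4},
  {"dx": 0,"dy": 0,"dz": 0,"wx": 0,"wy": 0,"wz": 0,"hand": 0.4},
], newtons=15)

```text
clock: 3.85
tcp_pos: [0.5021, -0.3122, 0.0591]
tcp_rot: [-3.138, -0.874, 0.167]
force: [-4.4, 2.9, 5.3]
width: 0.612
finger_force: 15.0
```

Run:
```python
from h import *
Rt=dirR(9.7,40); g=np.array([.4874,-.3162,.0720])
go(Rt,g)
```

```text
turn [-0.1 -0.1 -0.1] shift in turned axes [ 0.2  1.4 -1. ] in present axes [ 0.2  1.4 -1. ] tcp [ 0.5017 -0.3137  0.0598] now 3.85 [ 0.5021 -0.3122  0.0591] grasp pt [ 0.4878 -0.3147  0.0712] j [-1.22  0.25  2.12  1.14  0.98 -0.6 ] F [-4.4  2.9  5.3] w 0.612 15.0
```

Call:
arm_command([
  {"dx": 4,"dy": 0,"dz": -3,"wx": 0,"wy": 0,"wz": 0,"hand": 0.4},
  {"dx": 8,"dy": 0,"dz": -6.5,"wx": 0,"wy": 0,"wz": 0,"hand": 0.4},
  {"dx": 12,"dy": 0,"dz": -10,"wx": 0,"wy": 0,"wz": 0,"hand": 0.4},
  {"dx": 13,"dy": 0,"dz": -11,"wx": 0,"wy": 0,"wz": 0,"hand": 0.4},
  {"dx": 13,"dy": 0,"dz": -11,"wx": 0,"wy": 0,"wz": 0,"hand": 0.4},
  {"dx": 13,"dy": 0,"dz": -11,"wx": 0,"wy": 0,"wz": 0,"hand": 0.4},
  {"dx": 13,"dy": 0,"dz": -11,"wx": 0,"wy": 0,"wz": 0,"hand": 0.4},
  {"dx": 13,"dy": 0,"dz": -11,"wx": 0,"wy": 0,"wz": 0,"hand": 0.4},
  {"dx": 13,"dy": 0,"dz": -11,"wx": 0,"wy": 0,"wz": 0,"hand": 0.4},
  {"dx": 6,"dy": 0,"dz": -5,"wx": 0,"wy": 0,"wz": 0,"hand": 0.4},
], newtons=20)

```text
clock: 4.85
tcp_pos: [0.5024, -0.3136, 0.202]
tcp_rot: [3.139, -0.874, 0.171]
force: [0.2, -0.1, -1.1]
width: 0.614
finger_force: 20.0
```

Call:
arm_command([
  {"dx": 0,"dy": 0,"dz": 0,"wx": 0,"wy": -3,"wz": 0,"hand": 0.4},
  {"dx": 0,"dy": 0,"dz": 0,"wx": 0,"wy": -6,"wz": 0,"hand": 0.4},
  {"dx": 0,"dy": 0,"dz": 0,"wx": 0,"wy": -6,"wz": 0,"hand": 0.4},
  {"dx": 0,"dy": 0,"dz": 0,"wx": 0,"wy": -6,"wz": 0,"hand": 0.4},
  {"dx": 0,"dy": 0,"dz": 0,"wx": 0,"wy": -6,"wz": 0,"hand": 0.4},
  {"dx": 0,"dy": 0,"dz": 0,"wx": 0,"wy": -6,"wz": 0,"hand": 0.4},
  {"dx": 0,"dy": 0,"dz": 0,"wx": 0,"wy": -6,"wz": 0,"hand": 0.4},
  {"dx": 0,"dy": 0,"dz": 0,"wx": 0,"wy": -6,"wz": 0,"hand": 0.4},
])

```text
clock: 5.65
tcp_pos: [0.5022, -0.3128, 0.2002]
tcp_rot: [-3.141, -0.084, 0.168]
force: [-0.0, 0.4, -1.5]
width: 0.612
finger_force: 20.0
```

Run:
```python
from h import *
go(dirR(9.7,115),[.5603,-.0945,.2])
```

```text
turn [ -0.  -29.8  -0.1] shift in turned axes [  85.3 -205.4  -20.5] in present axes [  84.  -205.5   24.7] tcp [ 0.5524 -0.0959  0.1828] now 5.65 [ 0.5022 -0.3128  0.2002] grasp pt [ 0.5007 -0.3131  0.2192] j [-0.8   0.16  1.62  0.07  1.31  0.59] F [-0.   0.4 -1.5] w 0.612 20.0
```

Call:
arm_command([
  {"dx": 0,"dy": 0,"dz": 0,"wx": 0,"wy": -6,"wz": 0,"hand": 0.4},
  {"dx": 0,"dy": 0,"dz": 0,"wx": 0,"wy": -6,"wz": 0,"hand": 0.4},
  {"dx": 0,"dy": 0,"dz": 0,"wx": 0,"wy": -6,"wz": 0,"hand": 0.4},
  {"dx": 0,"dy": 0,"dz": 0,"wx": 0,"wy": -6,"wz": 0,"hand": 0.4},
  {"dx": 0,"dy": 0,"dz": 0,"wx": 0,"wy": -5.8,"wz": 0,"hand": 0.4},
])

```text
clock: 6.15
tcp_pos: [0.5026, -0.3126, 0.1999]
tcp_rot: [-3.14, 0.435, 0.169]
force: [0.5, -0.6, -2.1]
width: 0.617
finger_force: 20.0
```

Call:
arm_command([
  {"dx": 5,"dy": -12,"dz": -2,"wx": 0,"wy": 0,"wz": 0,"hand": 0.4},
  {"dx": 10,"dy": -24,"dz": -2,"wx": 0,"wy": 0,"wz": 0,"hand": 0.4},
  {"dx": 10,"dy": -24,"dz": -2,"wx": 0,"wy": 0,"wz": 0,"hand": 0.4},
  {"dx": 10,"dy": -24,"dz": -2,"wx": 0,"wy": 0,"wz": 0,"hand": 0.4},
  {"dx": 10,"dy": -24,"dz": -2,"wx": 0,"wy": 0,"wz": 0,"hand": 0.4},
  {"dx": 10,"dy": -24,"dz": -2,"wx": 0,"wy": 0,"wz": 0,"hand": 0.4},
  {"dx": 10,"dy": -24,"dz": -2,"wx": 0,"wy": 0,"wz": 0,"hand": 0.4},
  {"dx": 10,"dy": -24,"dz": -2,"wx": 0,"wy": 0,"wz": 0,"hand": 0.4},
  {"dx": 10,"dy": -24,"dz": -2,"wx": 0,"wy": 0,"wz": 0,"hand": 0.4},
  {"dx": 0,"dy": 0,"dz": 0,"wx": 0,"wy": 0,"wz": 0,"hand": 0.4},
])

```text
clock: 7.15
tcp_pos: [0.5514, -0.094, 0.1808]
tcp_rot: [-3.137, 0.43, 0.174]
force: [-0.2, 0.2, -1.2]
width: 0.618
finger_force: 20.0
```

Run:
```python
from h import *
go(dirR(9.7,115),[.5603,-.0945,.2])
for n in("scene","top"):
    i,d=cams.snapshot(n); np.savez(f"{n}1.npz",i=i,d=d); cv2.imwrite(f"pics/{n}2.png",cv2.resize(i[130:330,130:380] if n=="scene" else i[110:290,210:435],None,fx=3,fy=3))
```

```text
turn [-0.1 -0.4  0.2] shift in turned axes [-0.3  2.  -2.1] in present axes [-0.3  2.  -2.1] tcp [ 0.5524 -0.0959  0.1828] now 7.15 [ 0.5514 -0.094   0.1808] grasp pt [ 0.5593 -0.0927  0.1981] j [-0.28  0.49  1.31 -0.18  1.73  1.12] F [-0.2  0.2 -1.2] w 0.618 20.0
```

View pics/scene2.png

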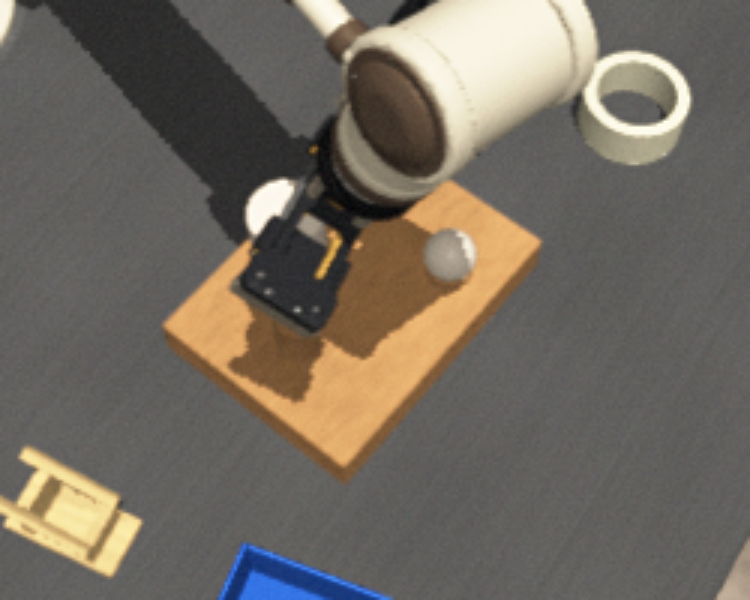

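Run:
```python
from h import *
for n,b in(("scene",(205,235,185,235)),("top",(210,435,110,290))):
    D=np.load(n+"1.npz");W=pts(n,D["d"]);i=D["i"].astype(int)
    m=np.zeros((384,512),bool);m[b[2]:b[3],b[0]:b[1]]=1
    m&=(np.linalg.norm(W[...,:2]-[.5593,-.0927],axis=2)<.034)&(W[...,2]>.2)&(W[...,2]<.275)&(i.min(2)>120)&(i.max(2)-i.min(2)<40)
    P=W[m];print(n,m.sum())
    if m.sum()<20:continue
    print(P.min(0),P.max(0),np.percentile(P[:,2],[5,25,50,75,95]))
    Q=P[abs(P[:,2]-np.percentile(P[:,2],75))<.008]
    A=np.c_[Q[:,:2],np.ones(len(Q))];c=np.linalg.lstsq(A,Q[:,2],rcond=None)[0];print(len(Q),Q.mean(0),"slope deg",np.degrees(c[:2]),(Q[:,2]-A@c).std())
```

```text
scene 187
[ 0.53237074 -0.12043801  0.23008816] [ 0.58382549 -0.06941814  0.24631119] [0.23980311 0.24128633 0.24215029 0.24309161 0.24428106]
185 [ 0.54874339 -0.09391816  0.24215397] slope deg [ 0.30067215 -0.37869493] 0.001453443508005253
top 0
```

View pics/top2.png

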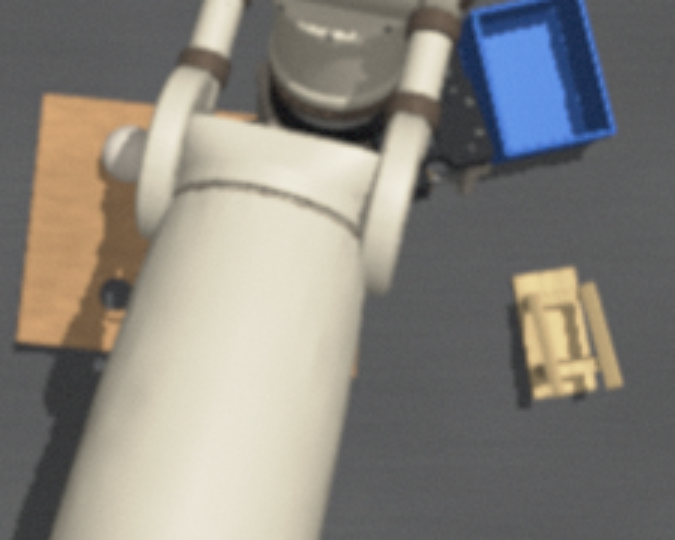

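The top view has the arm hiding the shade, but the scene view (closed end at 280,210) gives a closed-end plane level to about 0.5°, so the mouth is at z≈0.142. I'll lower it over the post to 4 mm above the deck.

Run:
```python
from h import *
go(dirR(9.7,115),[.5603,-.0945,.1981])
go(dirR(9.7,115),[.5603,-.0945,.0999])
```

```text
turn [-0.1 -0.3  0.1] shift in turned axes [ 1.4 -1.1 -0.3] in present axes [ 1.4 -1.1 -0.3] tcp [ 0.5524 -0.0959  0.1809] now 7.25 [ 0.5512 -0.0971  0.1812] grasp pt [ 0.559  -0.0958  0.1985] j [-0.28  0.49  1.31 -0.19  1.73  1.12] F [-0.1 -1.3 -1.9] w 0.619 20.0
turn [-0.1 -0.3  0.1] shift in turned axes [42.9 -1.1 88.7] in present axes [42.4 -0.9 89. ] tcp [ 0.5524 -0.0959  0.0827] now 7.25 [ 0.5512 -0.0971  0.1812] grasp pt [ 0.559  -0.0958  0.1985] j [-0.28  0.49  1.31 -0.19  1.73  1.12] F [-0.1 -1.3 -1.9] w 0.619 20.0
```

Call:
arm_command([
  {"dx": 3,"dy": 0,"dz": 4,"wx": 0,"wy": -0.3,"wz": 0,"hand": 0.4},
  {"dx": 4,"dy": 0,"dz": 8,"wx": 0,"wy": 0,"wz": 0,"hand": 0.4},
  {"dx": 4,"dy": 0,"dz": 8,"wx": 0,"wy": 0,"wz": 0,"hand": 0.4},
  {"dx": 4,"dy": 0,"dz": 8.5,"wx": 0,"wy": 0,"wz": 0,"hand": 0.4},
  {"dx": 4,"dy": 0,"dz": 8.5,"wx": 0,"wy": 0,"wz": 0,"hand": 0.4},
  {"dx": 0,"dy": 0,"dz": 0,"wx": 0,"wy": 0,"wz": 0,"hand": 0.4},
])

```text
clock: 7.85
tcp_pos: [0.5517, -0.0969, 0.1371]
tcp_rot: [-3.138, 0.441, 0.17]
force: [0.2, 0.3, -1.4]
width: 0.612
finger_force: 20.0
```

Run:
```python
from h import *
go(dirR(9.7,115),[.5603,-.0945,.0999])
```

```text
turn [-0.2  0.2  0. ] shift in turned axes [23.8 -1.  49. ] in present axes [24.  -0.8 48.9] tcp [ 0.5524 -0.0959  0.0827] now 7.85 [ 0.5517 -0.0969  0.1371] grasp pt [ 0.5597 -0.0956  0.1543] j [-0.28  0.54  1.33 -0.19  1.67  1.14] F [ 0.2  0.3 -1.4] w 0.612 20.0
```

Mouth is now just over the post top, with no contact.

Call:
arm_command([
  {"dx": 4,"dy": 0,"dz": 8,"wx": 0,"wy": 0,"wz": 0,"hand": 0.4},
  {"dx": 4,"dy": 0,"dz": 8,"wx": 0,"wy": 0,"wz": 0,"hand": 0.4},
  {"dx": 4,"dy": 0,"dz": 8,"wx": 0,"wy": 0,"wz": 0,"hand": 0.4},
  {"dx": 0,"dy": 0,"dz": 0,"wx": 0,"wy": 0,"wz": 0,"hand": 0.4},
])

```text
clock: 8.25
tcp_pos: [0.5526, -0.0967, 0.1106]
tcp_rot: [-3.138, 0.44, 0.17]
force: [0.0, 0.0, -1.5]
width: 0.617
finger_force: 20.0
```

Call:
arm_command([
  {"dx": 4,"dy": 0,"dz": 8,"wx": 0,"wy": 0,"wz": 0,"hand": 0.4},
  {"dx": 4,"dy": 0,"dz": 8,"wx": 0,"wy": 0,"wz": 0,"hand": 0.4},
  {"dx": 2.5,"dy": 0,"dz": 5.5,"wx": 0,"wy": 0,"wz": 0,"hand": 0.4},
  {"dx": 0,"dy": 0,"dz": 0,"wx": 0,"wy": 0,"wz": 0,"hand": 0.4},
  {"dx": 0,"dy": 0,"dz": 0,"wx": 0,"wy": 0,"wz": 0,"hand": 0.4},
])

```text
clock: 8.75
tcp_pos: [0.5539, -0.0969, 0.0884]
tcp_rot: [-3.14, 0.438, 0.17]
force: [0.2, 0.2, -1.4]
width: 0.614
finger_force: 20.0
```

Run:
```python
from h import *
go(dirR(9.7,115),[.5603,-.0945,.0959])
i,d=cams.snapshot("scene");W=pts("scene",d);i=i.astype(int)
m=np.zeros((384,512),bool);m[185:250,190:245]=1
m&=(np.linalg.norm(W[...,:2]-[.5593,-.0927],axis=2)<.034)&(W[...,2]>.12)&(W[...,2]<.16)&(i.min(2)>120)&(i.max(2)-i.min(2)<40)
Q=W[m];Q=Q[Q[:,2]>np.percentile(Q[:,2],40)-.004];A=np.c_[Q[:,:2],np.ones(len(Q))];c=np.linalg.lstsq(A,Q[:,2],rcond=None)[0];print(len(Q),np.median(Q,0),"slope",np.degrees(c[:2]),Q.min(0),Q.max(0))
```

```text
turn [-0.1  0.1  0. ] shift in turned axes [ 2.9 -1.3  9.4] in present axes [ 2.9 -1.3  9.4] tcp [ 0.5524 -0.0959  0.0787] now 8.75 [ 0.5539 -0.0969  0.0884] grasp pt [ 0.5619 -0.0956  0.1056] j [-0.28  0.6   1.35 -0.18  1.59  1.15] F [ 0.2  0.2 -1.4] w 0.614 20.0
181 [ 0.55028291 -0.09751434  0.14995301] slope [ 0.01567497 -0.51838844] [ 0.53459953 -0.12281414  0.14650311] [ 0.58894333 -0.07254463  0.15494548]
```

Call:
arm_command([
  {"dx": 0.5,"dy": 0,"dz": 3,"wx": 0,"wy": 0,"wz": 0,"hand": 0.4},
  {"dx": 0.8,"dy": 0,"dz": 2.5,"wx": 0,"wy": 0,"wz": 0,"hand": 0.4},
  {"dx": 0.6,"dy": 0,"dz": 1.5,"wx": 0,"wy": 0,"wz": 0,"hand": 0.4},
  {"dx": 0,"dy": 0,"dz": 0,"wx": 0,"wy": 0,"wz": 0,"hand": 0.4},
  {"dx": 0,"dy": 0,"dz": 0,"wx": 0,"wy": 0,"wz": 0,"hand": 0.4},
])

```text
clock: 9.3
tcp_pos: [0.5527, -0.0971, 0.0814]
tcp_rot: [-3.14, 0.438, 0.17]
force: [0.5, 0.6, -2.7]
width: 0.616
finger_force: 20.0
```

Call:
arm_command([
  {"dx": 0.4,"dy": 0,"dz": 0.9,"wx": 0,"wy": 0,"wz": 0,"hand": 0.4},
  {"dx": 0,"dy": 0,"dz": 0,"wx": 0,"wy": 0,"wz": 0,"hand": 0.4},
  {"dx": 0,"dy": 0,"dz": 0,"wx": 0,"wy": 0,"wz": 0,"hand": 0.4},
])

```text
clock: 9.6
tcp_pos: [0.5528, -0.0971, 0.0804]
tcp_rot: [-3.14, 0.437, 0.17]
force: [0.3, 0.4, -2.2]
width: 0.619
finger_force: 20.0
```

Call:
arm_command([
  {"dx": 0.4,"dy": 0,"dz": 0.9,"wx": 0,"wy": 0,"wz": 0,"hand": 0.4},
  {"dx": 0,"dy": 0,"dz": 0,"wx": 0,"wy": 0,"wz": 0,"hand": 0.4},
  {"dx": 0,"dy": 0,"dz": 0,"wx": 0,"wy": 0,"wz": 0,"hand": 0.4},
])

```text
clock: 9.9
tcp_pos: [0.5527, -0.0971, 0.0793]
tcp_rot: [-3.14, 0.438, 0.17]
force: [0.7, -0.8, -1.8]
width: 0.615
finger_force: 20.0
```

Call:
arm_command([
  {"dx": 0.4,"dy": 0,"dz": 0.7,"wx": 0,"wy": 0,"wz": 0,"hand": 0.4},
  {"dx": 0,"dy": 0,"dz": 0,"wx": 0,"wy": 0,"wz": 0,"hand": 0.4},
  {"dx": 0,"dy": 0,"dz": 0,"wx": 0,"wy": 0,"wz": 0,"hand": 0.4},
])

```text
clock: 10.2
tcp_pos: [0.5528, -0.0971, 0.0785]
tcp_rot: [-3.14, 0.437, 0.17]
force: [0.4, 0.4, -1.9]
width: 0.611
finger_force: 20.0
```

Call:
arm_command([
  {"dx": 0.3,"dy": 0,"dz": 0.6,"wx": 0,"wy": 0,"wz": 0,"hand": 0.4},
  {"dx": 0,"dy": 0,"dz": 0,"wx": 0,"wy": 0,"wz": 0,"hand": 0.4},
  {"dx": 0,"dy": 0,"dz": 0,"wx": 0,"wy": 0,"wz": 0,"hand": 0.4},
])

```text
clock: 10.5
tcp_pos: [0.5528, -0.0971, 0.0779]
tcp_rot: [-3.14, 0.437, 0.17]
force: [0.9, 0.3, -1.6]
width: 0.617
finger_force: 20.0
```

Call:
arm_command([
  {"dx": 0.3,"dy": 0,"dz": 0.6,"wx": 0,"wy": 0,"wz": 0,"hand": 0.4},
  {"dx": 0,"dy": 0,"dz": 0,"wx": 0,"wy": 0,"wz": 0,"hand": 0.4},
  {"dx": 0,"dy": 0,"dz": 0,"wx": 0,"wy": 0,"wz": 0,"hand": 0.4},
])

```text
clock: 10.8
tcp_pos: [0.5528, -0.0971, 0.0772]
tcp_rot: [-3.14, 0.437, 0.17]
force: [-0.3, -0.2, -1.9]
width: 0.614
finger_force: 20.0
```

Call:
arm_command([
  {"dx": 0.3,"dy": 0,"dz": 0.6,"wx": 0,"wy": 0,"wz": 0,"hand": 0.4},
  {"dx": 0,"dy": 0,"dz": 0,"wx": 0,"wy": 0,"wz": 0,"hand": 0.4},
  {"dx": 0,"dy": 0,"dz": 0,"wx": 0,"wy": 0,"wz": 0,"hand": 0.4},
])

```text
clock: 11.1
tcp_pos: [0.5529, -0.0971, 0.077]
tcp_rot: [-3.14, 0.438, 0.17]
force: [-1.2, 0.0, 2.5]
width: 0.616
finger_force: 20.0
```

Call:
arm_command([
  {"dx": 0.3,"dy": 0,"dz": 0.6,"wx": 0,"wy": 0,"wz": 0,"hand": 0.4},
  {"dx": 0,"dy": 0,"dz": 0,"wx": 0,"wy": 0,"wz": 0,"hand": 0.4},
  {"dx": 0,"dy": 0,"dz": 0,"wx": 0,"wy": 0,"wz": 0,"hand": 0.4},
])

```text
clock: 11.4
tcp_pos: [0.5529, -0.0972, 0.077]
tcp_rot: [-3.14, 0.438, 0.169]
force: [-2.2, 0.5, 5.2]
width: 0.62
finger_force: 20.0
```

Rim is on the deck at about 7 N. I'll ease off slightly and release.

Call:
arm_command([
  {"dx": -0.2,"dy": 0,"dz": -0.4,"wx": 0,"wy": 0,"wz": 0,"hand": 0.4},
  {"dx": 0,"dy": 0,"dz": 0,"wx": 0,"wy": 0,"wz": 0,"hand": 0.62},
  {"dx": 0,"dy": 0,"dz": 0,"wx": 0,"wy": 0,"wz": 0,"hand": 0.65},
  {"dx": 0,"dy": 0,"dz": 0,"wx": 0,"wy": 0,"wz": 0,"hand": 0.7},
  {"dx": 0,"dy": 0,"dz": 0,"wx": 0,"wy": 0,"wz": 0,"hand": 0.9},
  {"dx": 0,"dy": 0,"dz": 0,"wx": 0,"wy": 0,"wz": 0,"hand": 0.95},
  {"dx": 0,"dy": 0,"dz": 0,"wx": 0,"wy": 0,"wz": 0,"hand": 0.95},
])

```text
clock: 12.1
tcp_pos: [0.5528, -0.097, 0.0761]
tcp_rot: [-3.14, 0.438, 0.17]
force: [-0.2, 0.7, 1.2]
width: 0.936
finger_force: 0.0
```

Call:
arm_command([
  {"dx": 0,"dy": 0,"dz": -5,"wx": 0,"wy": 0,"wz": 0,"hand": 0.95},
  {"dx": 0,"dy": 0,"dz": -15,"wx": 0,"wy": 0,"wz": 0,"hand": 0.95},
  {"dx": 0,"dy": 0,"dz": -25,"wx": 0,"wy": 0,"wz": 0,"hand": 0.95},
  {"dx": 0,"dy": 0,"dz": -30,"wx": 0,"wy": 0,"wz": 0,"hand": 0.95},
  {"dx": 0,"dy": 0,"dz": -30,"wx": 0,"wy": 0,"wz": 0,"hand": 0.95},
  {"dx": 0,"dy": 0,"dz": -30,"wx": 0,"wy": 0,"wz": 0,"hand": 0.95},
  {"dx": 0,"dy": 0,"dz": 0,"wx": 0,"wy": 0,"wz": 0,"hand": 0.95},
])

```text
clock: 12.8
tcp_pos: [0.6129, -0.088, 0.2044]
tcp_rot: [3.139, 0.428, 0.168]
force: [0.2, -0.1, 0.5]
width: 0.948
finger_force: 0.0
```

Run:
```python
from h import *
z=np.array([0,0,-1.]);y=np.array([np.sqrt(.5),-np.sqrt(.5),0])
for s in(1,-1):
    Rt=np.column_stack([np.cross(s*y,z),s*y,z]); go(Rt,[.4556,.3033,.2])
i,d=cams.snapshot("scene"); cv2.imwrite("pics/s3.png",cv2.resize(i[130:330,130:380],None,fx=3,fy=3))
```

```text
turn [ -7.4  23.8 -34.8] shift in turned axes [ 165.4 -387.9   23.4] in present axes [ -71.8 -412.3   57.2] tcp [0.4556 0.3033 0.181 ] now 12.8 [ 0.6129 -0.088   0.2044] grasp pt [ 0.6207 -0.0866  0.2217] j [-0.25  0.63  1.06 -0.18  1.84  1.14] F [ 0.2 -0.1  0.5] w 0.948 0.0
turn [ 30.9   9.6 141.9] shift in turned axes [-165.4  387.9   23.4] in present axes [ -71.8 -412.3   57.2] tcp [0.4556 0.3033 0.181 ] now 12.8 [ 0.6129 -0.088   0.2044] grasp pt [ 0.6207 -0.0866  0.2217] j [-0.25  0.63  1.06 -0.18  1.84  1.14] F [ 0.2 -0.1  0.5] w 0.948 0.0
```

View pics/s3.png

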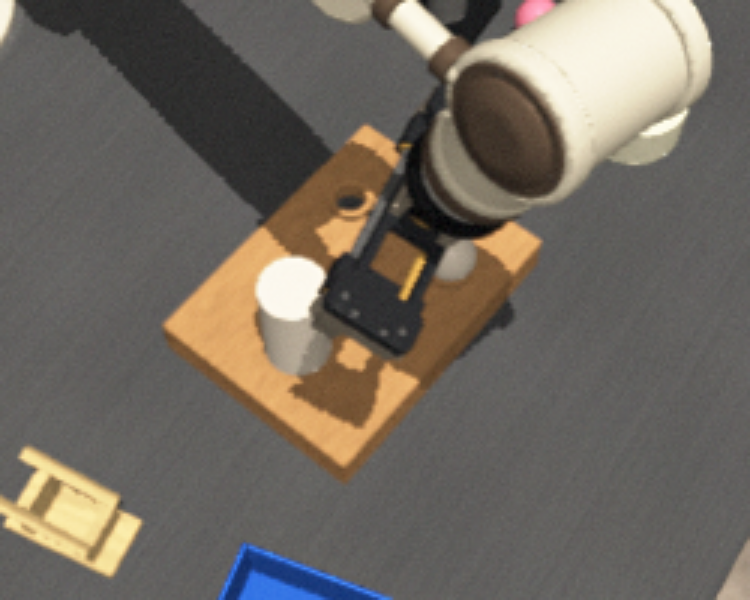

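The shade stands upright over the post (around 295,315) and the gripper is clear. Next, the bulb.

Call:
arm_command([
  {"dx": 0,"dy": 0,"dz": -5,"wx": -1.5,"wy": 4.8,"wz": -7,"hand": 0.95},
  {"dx": 0,"dy": 0,"dz": -5,"wx": -1.5,"wy": 4.8,"wz": -7,"hand": 0.95},
  {"dx": 0,"dy": 0,"dz": 0,"wx": -1.5,"wy": 4.8,"wz": -7,"hand": 0.9},
  {"dx": 0,"dy": 0,"dz": 0,"wx": -1.5,"wy": 4.8,"wz": -7,"hand": 0.85},
  {"dx": 0,"dy": 0,"dz": 0,"wx": -1.5,"wy": 4.8,"wz": -7,"hand": 0.8},
])

```text
clock: 13.35
tcp_pos: [0.6121, -0.0863, 0.207]
tcp_rot: [-3.134, 0.001, 0.793]
force: [0.7, -0.5, -0.4]
width: 0.804
finger_force: 0.0
```

Call:
arm_command([
  {"dx": 16,"dy": -38,"dz": 0,"wx": 0,"wy": 0,"wz": 0,"hand": 0.8},
  {"dx": 16,"dy": -38,"dz": 0,"wx": 0,"wy": 0,"wz": 0,"hand": 0.8},
  {"dx": 16,"dy": -38,"dz": 0,"wx": 0,"wy": 0,"wz": 0,"hand": 0.8},
  {"dx": 16,"dy": -38,"dz": 0,"wx": 0,"wy": 0,"wz": 0,"hand": 0.8},
  {"dx": 16,"dy": -38,"dz": 0,"wx": 0,"wy": 0,"wz": 0,"hand": 0.8},
  {"dx": 16,"dy": -38,"dz": 0,"wx": 0,"wy": 0,"wz": 0,"hand": 0.8},
  {"dx": 16,"dy": -38,"dz": 0,"wx": 0,"wy": 0,"wz": 0,"hand": 0.8},
  {"dx": 16,"dy": -38,"dz": 0,"wx": 0,"wy": 0,"wz": 0,"hand": 0.8},
  {"dx": 16,"dy": -38,"dz": 0,"wx": 0,"wy": 0,"wz": 0,"hand": 0.8},
  {"dx": 16,"dy": -38,"dz": 0,"wx": 0,"wy": 0,"wz": 0,"hand": 0.8},
])

```text
clock: 14.35
tcp_pos: [0.4549, 0.2956, 0.209]
tcp_rot: [-3.133, 0.005, 0.787]
force: [0.5, -0.3, -0.3]
width: 0.801
finger_force: 0.0
```

```bash
cat >> h.py <<'E'
def down(yaw=45): return R.from_euler("xyz",[180,0,yaw],degrees=True).as_matrix()
E
python3 - <<'E'
from h import *
go(down(),[.4556,.3033,.078])
from scipy.optimize import least_squares
i,d=cams.snapshot("scene");W=pts("scene",d);i=i.astype(int)
def sph(c0,n):
    m=(np.linalg.norm(W-c0,axis=2)<.035)&(i.min(2)>90)&(i.max(2)-i.min(2)<35);P=W[m]
    s=least_squares(lambda c:np.linalg.norm(P-c,axis=1)-.0225,c0,loss="soft_l1",f_scale=.001);print(n,m.sum(),s.x.round(4),np.abs(s.fun).mean())
D=np.load("scene0.npz");sph([.4556,.3033,.078],"bulb now")
W=pts("scene",D["d"]);i=D["i"].astype(int);sph([.4556,.3033,.078],"bulb");sph([.627,.0345,.068],"packed")
E
```

```text
turn [-0.5  0.3  0.1] shift in turned axes [  5.9  -4.9 150. ] in present axes [  6.7  -3.7 150. ] tcp [0.4556 0.3033 0.059 ] now 14.35 [0.4549 0.2956 0.209 ] grasp pt [0.4551 0.2956 0.228 ] j [0.35 0.08 1.69 0.01 1.38 1.13] F [ 0.5 -0.3 -0.3] w 0.801 0.0
bulb now 169 [0.4536 0.3059 0.0755] 0.0016201046041766293
bulb 158 [0.454  0.3057 0.0755] 0.0016532512675923152
packed 192 [0.6261 0.0359 0.0662] 0.0013426540288975681
```

Call:
arm_command([
  {"dx": 3,"dy": -3,"dz": 12,"wx": -0.5,"wy": 0.3,"wz": 0,"hand": 0.8},
  {"dx": 3.4,"dy": -3,"dz": 22,"wx": 0,"wy": 0,"wz": 0,"hand": 0.8},
  {"dx": 0,"dy": 0,"dz": 22,"wx": 0,"wy": 0,"wz": 0,"hand": 0.8},
  {"dx": 0,"dy": 0,"dz": 22,"wx": 0,"wy": 0,"wz": 0,"hand": 0.8},
  {"dx": 0,"dy": 0,"dz": 22,"wx": 0,"wy": 0,"wz": 0,"hand": 0.8},
  {"dx": 0,"dy": 0,"dz": 22,"wx": 0,"wy": 0,"wz": 0,"hand": 0.8},
  {"dx": 0,"dy": 0,"dz": 18,"wx": 0,"wy": 0,"wz": 0,"hand": 0.8},
  {"dx": 0,"dy": 0,"dz": 8,"wx": 0,"wy": 0,"wz": 0,"hand": 0.8},
  {"dx": 0,"dy": 0,"dz": 0,"wx": 0,"wy": 0,"wz": 0,"hand": 0.8},
  {"dx": 0,"dy": 0,"dz": 0,"wx": 0,"wy": 0,"wz": 0,"hand": 0.8},
])

```text
clock: 15.4
tcp_pos: [0.4575, 0.3035, 0.0627]
tcp_rot: [3.14, -0.003, 0.787]
force: [0.6, 0.4, -0.4]
width: 0.799
finger_force: 0.0
```

Run:
```python
from h import *
go(down(),[.455,.3045,.080])
```

```text
turn [ 0.1 -0.2  0.1] shift in turned axes [-1.1 -2.5  1.7] in present axes [-1.1 -2.5  1.7] tcp [0.455  0.3045 0.061 ] now 15.4 [0.4575 0.3035 0.0627] grasp pt [0.4575 0.3035 0.0817] j [ 0.37  0.26  1.8  -0.    1.08  1.15] F [ 0.6  0.4 -0.4] w 0.799 0.0
```

Shift the small remainder and close gently.

Call:
arm_command([
  {"dx": -1,"dy": -2,"dz": 1.5,"wx": 0,"wy": 0,"wz": 0,"hand": 0.7},
  {"dx": 0,"dy": 0,"dz": 0,"wx": 0,"wy": 0,"wz": 0,"hand": 0.6},
  {"dx": 0,"dy": 0,"dz": 0,"wx": 0,"wy": 0,"wz": 0,"hand": 0.55},
  {"dx": 0,"dy": 0,"dz": 0,"wx": 0,"wy": 0,"wz": 0,"hand": 0.5},
  {"dx": 0,"dy": 0,"dz": 0,"wx": 0,"wy": 0,"wz": 0,"hand": 0.4},
  {"dx": 0,"dy": 0,"dz": 0,"wx": 0,"wy": 0,"wz": 0,"hand": 0.35},
  {"dx": 0,"dy": 0,"dz": 0,"wx": 0,"wy": 0,"wz": 0,"hand": 0.35},
], newtons=10)

```text
clock: 16.1
tcp_pos: [0.455, 0.3047, 0.061]
tcp_rot: [3.141, -0.003, 0.787]
force: [-2.1, 2.2, 3.9]
width: 0.48
finger_force: 10.0
```

Call:
arm_command([
  {"dx": 0,"dy": 0,"dz": -3,"wx": 0,"wy": 0,"wz": 0,"hand": 0.35},
  {"dx": 0,"dy": 0,"dz": -8,"wx": 0,"wy": 0,"wz": 0,"hand": 0.35},
  {"dx": 0,"dy": 0,"dz": -12,"wx": 0,"wy": 0,"wz": 0,"hand": 0.35},
  {"dx": 0,"dy": 0,"dz": -15,"wx": 0,"wy": 0,"wz": 0,"hand": 0.35},
  {"dx": 0,"dy": 0,"dz": -18,"wx": 0,"wy": 0,"wz": 0,"hand": 0.35},
  {"dx": 0,"dy": 0,"dz": -18,"wx": 0,"wy": 0,"wz": 0,"hand": 0.35},
  {"dx": 0,"dy": 0,"dz": -18,"wx": 0,"wy": 0,"wz": 0,"hand": 0.35},
  {"dx": 0,"dy": 0,"dz": -8,"wx": 0,"wy": 0,"wz": 0,"hand": 0.35},
  {"dx": 0,"dy": 0,"dz": 0,"wx": 0,"wy": 0,"wz": 0,"hand": 0.35},
])

```text
clock: 17.0
tcp_pos: [0.4562, 0.3045, 0.1629]
tcp_rot: [3.139, -0.006, 0.787]
force: [-0.5, -0.7, -0.4]
width: 0.478
finger_force: 10.0
```

Run:
```python
from h import *
go(down(),[.5175,.0450,.17])
i,d=cams.snapshot("scene");W=pts("scene",d)
s=bot.read_state();p=s["tcp_pos"]
v,u=np.where(np.linalg.norm(W-(p+[0,0,.019]),axis=2)<.05);print(u.min(),u.max(),v.min(),v.max())
cu,cv=int(u.mean()),int(v.mean());cv2.imwrite("pics/s4.png",cv2.resize(i[cv-50:cv+50,cu-60:cu+60],None,fx=5,fy=5,interpolation=cv2.INTER_CUBIC));print(cu,cv)
```

```text
turn [ 0.2 -0.3  0.1] shift in turned axes [-140.2  226.9   11.9] in present axes [-140.6  226.6   11.8] tcp [0.5175 0.045  0.151 ] now 17.0 [0.4562 0.3045 0.1629] grasp pt [0.456  0.3045 0.1819] j [ 0.37  0.13  1.73 -0.    1.27  1.15] F [-0.5 -0.7 -0.4] w 0.478 10.0
273 288 86 106
279 97
```

View pics/s4.png

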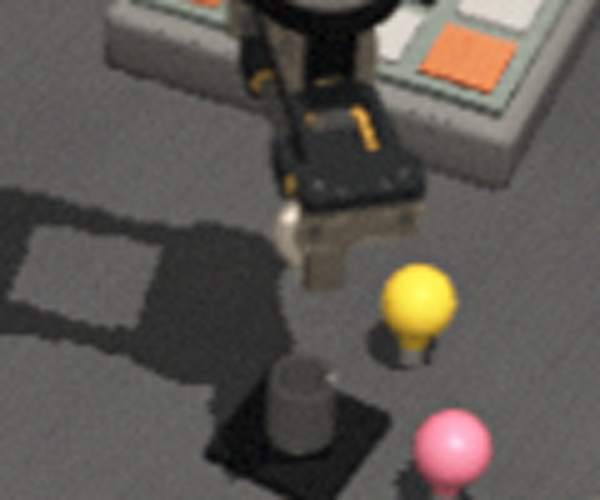

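The stand's tube is now empty (about 300,400) and the bulb's globe (290,235) is visible between the fingers. Carry it to the pocket.

Call:
arm_command([
  {"dx": -8,"dy": 13,"dz": 0,"wx": 0.2,"wy": -0.3,"wz": 0,"hand": 0.35},
  {"dx": -14,"dy": 23,"dz": 0,"wx": 0,"wy": 0,"wz": 0,"hand": 0.35},
  {"dx": -18,"dy": 29,"dz": 0,"wx": 0,"wy": 0,"wz": 0,"hand": 0.35},
  {"dx": -18,"dy": 29,"dz": 0,"wx": 0,"wy": 0,"wz": 0,"hand": 0.35},
  {"dx": -18,"dy": 29,"dz": 0,"wx": 0,"wy": 0,"wz": 0,"hand": 0.35},
  {"dx": -18,"dy": 29,"dz": 0,"wx": 0,"wy": 0,"wz": 0,"hand": 0.35},
  {"dx": -18,"dy": 29,"dz": 0,"wx": 0,"wy": 0,"wz": 0,"hand": 0.35},
  {"dx": -14,"dy": 23,"dz": 0,"wx": 0,"wy": 0,"wz": 0,"hand": 0.35},
  {"dx": -10,"dy": 16,"dz": 0,"wx": 0,"wy": 0,"wz": 0,"hand": 0.35},
  {"dx": -4,"dy": 7,"dz": 0,"wx": 0,"wy": 0,"wz": 0,"hand": 0.35},
])

```text
clock: 18.05
tcp_pos: [0.5164, 0.0424, 0.1596]
tcp_rot: [-3.138, 0.005, 0.785]
force: [-0.0, 0.2, -0.5]
width: 0.482
finger_force: 10.0
```

Call:
arm_command([
  {"dx": 0,"dy": 0,"dz": 10,"wx": 0,"wy": 0,"wz": 0,"hand": 0.35},
  {"dx": 0,"dy": 0,"dz": 15,"wx": 0,"wy": 0,"wz": 0,"hand": 0.35},
  {"dx": 0,"dy": 0,"dz": 15,"wx": 0,"wy": 0,"wz": 0,"hand": 0.35},
  {"dx": 0,"dy": 0,"dz": 5,"wx": 0,"wy": 0,"wz": 0,"hand": 0.35},
  {"dx": 0,"dy": 0,"dz": 0,"wx": 0,"wy": 0,"wz": 0,"hand": 0.35},
  {"dx": 0,"dy": 0,"dz": 0,"wx": 0,"wy": 0,"wz": 0,"hand": 0.35},
])

```text
clock: 18.65
tcp_pos: [0.5169, 0.0451, 0.1159]
tcp_rot: [-3.14, 0.003, 0.788]
force: [-0.3, -0.6, -0.0]
width: 0.482
finger_force: 10.0
```

Run:
```python
from h import *
for k in range(3):
    i,d=cams.snapshot("scene"); go(down(),[.5175,.0450,.12])
cv2.imwrite("pics/s5.png",cv2.resize(i[150:250,200:320],None,fx=5,fy=5,interpolation=cv2.INTER_CUBIC))
```

```text
turn [-0.1  0.1  0.1] shift in turned axes [ 0.2  0.3 15.2] in present axes [ 0.3  0.3 15.2] tcp [0.5175 0.045  0.101 ] now 18.7 [0.5172 0.045  0.1162] grasp pt [0.5172 0.045  0.1352] j [-0.15  0.12  1.85 -0.    1.18  0.64] F [-0.3  0.1 -0.2] w 0.487 10.0
turn [-0.1  0.1  0.1] shift in turned axes [ 0.2  0.1 15.4] in present axes [ 0.2  0.1 15.4] tcp [0.5175 0.045  0.101 ] now 18.75 [0.5173 0.0449 0.1164] grasp pt [0.5174 0.0449 0.1354] j [-0.15  0.12  1.85 -0.    1.18  0.64] F [-0.1 -0.   0.2] w 0.481 10.0
turn [-0.1  0.1  0.1] shift in turned axes [ 0.2 -0.  15.5] in present axes [ 0.3 -0.  15.5] tcp [0.5175 0.045  0.101 ] now 18.8 [0.5173 0.0448 0.1165] grasp pt [0.5174 0.0448 0.1355] j [-0.15  0.12  1.85 -0.    1.18  0.64] F [-0.   0.2 -1.7] w 0.481 10.0
```

View pics/s5.png

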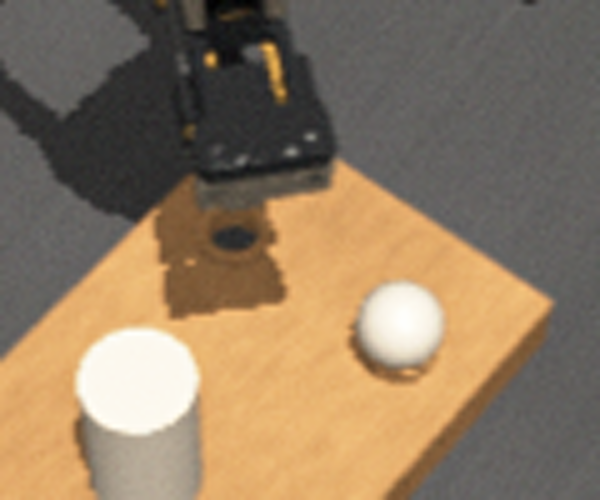

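The bulb is hidden by the gripper, but the fingers line up with the pocket (235,237). I'll lower it slowly, watching the force.

Call:
arm_command([
  {"dx": 0,"dy": 0,"dz": 5,"wx": 0,"wy": 0,"wz": 0,"hand": 0.35},
  {"dx": 0,"dy": 0,"dz": 8,"wx": 0,"wy": 0,"wz": 0,"hand": 0.35},
  {"dx": 0,"dy": 0,"dz": 8,"wx": 0,"wy": 0,"wz": 0,"hand": 0.35},
  {"dx": 0,"dy": 0,"dz": 5,"wx": 0,"wy": 0,"wz": 0,"hand": 0.35},
  {"dx": 0,"dy": 0,"dz": 5,"wx": 0,"wy": 0,"wz": 0,"hand": 0.35},
  {"dx": 0,"dy": 0,"dz": 4,"wx": 0,"wy": 0,"wz": 0,"hand": 0.35},
  {"dx": 0,"dy": 0,"dz": 0,"wx": 0,"wy": 0,"wz": 0,"hand": 0.35},
])

```text
clock: 19.5
tcp_pos: [0.5161, 0.0448, 0.0799]
tcp_rot: [-3.138, 0.004, 0.787]
force: [-0.5, 1.3, -0.2]
width: 0.481
finger_force: 10.0
```

Call:
arm_command([
  {"dx": 0,"dy": 0,"dz": 5,"wx": 0,"wy": 0,"wz": 0,"hand": 0.35},
  {"dx": 0,"dy": 0,"dz": 5,"wx": 0,"wy": 0,"wz": 0,"hand": 0.35},
  {"dx": 0,"dy": 0,"dz": 4,"wx": 0,"wy": 0,"wz": 0,"hand": 0.35},
  {"dx": 0,"dy": 0,"dz": 4,"wx": 0,"wy": 0,"wz": 0,"hand": 0.35},
  {"dx": 0,"dy": 0,"dz": 4,"wx": 0,"wy": 0,"wz": 0,"hand": 0.35},
  {"dx": 0,"dy": 0,"dz": 3,"wx": 0,"wy": 0,"wz": 0,"hand": 0.35},
  {"dx": 0,"dy": 0,"dz": 0,"wx": 0,"wy": 0,"wz": 0,"hand": 0.35},
  {"dx": 0,"dy": 0,"dz": 0,"wx": 0,"wy": 0,"wz": 0,"hand": 0.35},
])

```text
clock: 20.3
tcp_pos: [0.5166, 0.0447, 0.0556]
tcp_rot: [-3.139, 0.003, 0.787]
force: [0.1, 0.2, -0.0]
width: 0.481
finger_force: 10.0
```

Call:
arm_command([
  {"dx": 0,"dy": 0,"dz": 1.5,"wx": 0,"wy": 0,"wz": 0,"hand": 0.35},
  {"dx": 0,"dy": 0,"dz": 1,"wx": 0,"wy": 0,"wz": 0,"hand": 0.35},
  {"dx": 0,"dy": 0,"dz": 0,"wx": 0,"wy": 0,"wz": 0,"hand": 0.35},
  {"dx": 0,"dy": 0,"dz": 0,"wx": 0,"wy": 0,"wz": 0,"hand": 0.35},
])

```text
clock: 20.7
tcp_pos: [0.5165, 0.0447, 0.0532]
tcp_rot: [-3.139, 0.003, 0.787]
force: [0.1, -0.1, 0.3]
width: 0.48
finger_force: 10.0
```

Call:
arm_command([
  {"dx": 0,"dy": 0,"dz": 1,"wx": 0,"wy": 0,"wz": 0,"hand": 0.35},
  {"dx": 0,"dy": 0,"dz": 0,"wx": 0,"wy": 0,"wz": 0,"hand": 0.35},
  {"dx": 0,"dy": 0,"dz": 0,"wx": 0,"wy": 0,"wz": 0,"hand": 0.35},
])

```text
clock: 21.0
tcp_pos: [0.5165, 0.0447, 0.0521]
tcp_rot: [-3.139, 0.003, 0.787]
force: [1.0, 0.2, -1.1]
width: 0.481
finger_force: 10.0
```

Call:
arm_command([
  {"dx": 0,"dy": 0,"dz": 0.6,"wx": 0,"wy": 0,"wz": 0,"hand": 0.35},
  {"dx": 0,"dy": 0,"dz": 0,"wx": 0,"wy": 0,"wz": 0,"hand": 0.35},
  {"dx": 0,"dy": 0,"dz": 0,"wx": 0,"wy": 0,"wz": 0,"hand": 0.35},
])

```text
clock: 21.3
tcp_pos: [0.5165, 0.0447, 0.0515]
tcp_rot: [-3.139, 0.003, 0.787]
force: [0.0, -0.0, -0.4]
width: 0.481
finger_force: 10.0
```

Call:
arm_command([
  {"dx": 0,"dy": 0,"dz": 0.6,"wx": 0,"wy": 0,"wz": 0,"hand": 0.35},
  {"dx": 0,"dy": 0,"dz": 0,"wx": 0,"wy": 0,"wz": 0,"hand": 0.35},
  {"dx": 0,"dy": 0,"dz": 0,"wx": 0,"wy": 0,"wz": 0,"hand": 0.35},
])

```text
clock: 21.6
tcp_pos: [0.5166, 0.0447, 0.0512]
tcp_rot: [-3.14, 0.003, 0.787]
force: [-0.7, -0.2, 1.3]
width: 0.485
finger_force: 10.0
```

Call:
arm_command([
  {"dx": 0,"dy": 0,"dz": 0.6,"wx": 0,"wy": 0,"wz": 0,"hand": 0.35},
  {"dx": 0,"dy": 0,"dz": 0,"wx": 0,"wy": 0,"wz": 0,"hand": 0.35},
  {"dx": 0,"dy": 0,"dz": 0,"wx": 0,"wy": 0,"wz": 0,"hand": 0.35},
])

```text
clock: 21.9
tcp_pos: [0.5167, 0.0447, 0.0509]
tcp_rot: [-3.14, 0.003, 0.787]
force: [-1.6, -0.1, 5.2]
width: 0.479
finger_force: 10.0
```

Call:
arm_command([
  {"dx": 0,"dy": 0,"dz": 0.6,"wx": 0,"wy": 0,"wz": 0,"hand": 0.35},
  {"dx": 0,"dy": 0,"dz": 0,"wx": 0,"wy": 0,"wz": 0,"hand": 0.35},
  {"dx": 0,"dy": 0,"dz": 0,"wx": 0,"wy": 0,"wz": 0,"hand": 0.35},
])

```text
clock: 22.2
tcp_pos: [0.5168, 0.0447, 0.0508]
tcp_rot: [-3.14, 0.003, 0.787]
force: [-4.4, -0.6, 8.9]
width: 0.482
finger_force: 10.0
```

Seated on the rim. Ease off and release.

Call:
arm_command([
  {"dx": 0,"dy": 0,"dz": -1.2,"wx": 0,"wy": 0,"wz": 0,"hand": 0.35},
  {"dx": 0,"dy": 0,"dz": 0,"wx": 0,"wy": 0,"wz": 0,"hand": 0.49},
  {"dx": 0,"dy": 0,"dz": 0,"wx": 0,"wy": 0,"wz": 0,"hand": 0.52},
  {"dx": 0,"dy": 0,"dz": 0,"wx": 0,"wy": 0,"wz": 0,"hand": 0.6},
  {"dx": 0,"dy": 0,"dz": 0,"wx": 0,"wy": 0,"wz": 0,"hand": 0.75},
  {"dx": 0,"dy": 0,"dz": 0,"wx": 0,"wy": 0,"wz": 0,"hand": 0.75},
  {"dx": 0,"dy": 0,"dz": 0,"wx": 0,"wy": 0,"wz": 0,"hand": 0.75},
])

```text
clock: 22.9
tcp_pos: [0.5165, 0.0447, 0.0509]
tcp_rot: [-3.139, 0.003, 0.787]
force: [0.7, -1.3, 0.3]
width: 0.748
finger_force: 0.0
```

Call:
arm_command([
  {"dx": 0,"dy": 0,"dz": -5,"wx": 0,"wy": 0,"wz": 0,"hand": 0.75},
  {"dx": 0,"dy": 0,"dz": -15,"wx": 0,"wy": 0,"wz": 0,"hand": 0.75},
  {"dx": 0,"dy": 0,"dz": -25,"wx": 0,"wy": 0,"wz": 0,"hand": 0.75},
  {"dx": 0,"dy": 0,"dz": -30,"wx": 0,"wy": 0,"wz": 0,"hand": 0.75},
  {"dx": 0,"dy": 0,"dz": -30,"wx": 0,"wy": 0,"wz": 0,"hand": 0.75},
  {"dx": 0,"dy": 0,"dz": -30,"wx": 0,"wy": 0,"wz": 0,"hand": 0.75},
  {"dx": -20,"dy": -30,"dz": -10,"wx": 0,"wy": 0,"wz": 0,"hand": 0.75},
  {"dx": -25,"dy": -40,"dz": 0,"wx": 0,"wy": 0,"wz": 0,"hand": 0.75},
  {"dx": -25,"dy": -40,"dz": 0,"wx": 0,"wy": 0,"wz": 0,"hand": 0.75},
  {"dx": -25,"dy": -40,"dz": 0,"wx": 0,"wy": 0,"wz": 0,"hand": 0.75},
])

```text
clock: 23.9
tcp_pos: [0.3421, 0.0836, 0.1967]
tcp_rot: [-3.14, 0.003, 0.787]
force: [-0.5, 0.7, 0.8]
width: 0.752
finger_force: 0.0
```

Run:
```python
from h import *
from scipy.optimize import least_squares
s=bot.read_state();print(s["clock"],s["tcp_pos"])
for n in("scene","top"):
    img,d=cams.snapshot(n);W=pts(n,d);i=img.astype(int)
    for c0,nm in(([.5175,.045,.068],"bulb"),([.627,.0345,.068],"packed")):
        m=(np.linalg.norm(W-c0,axis=2)<.035)&(W[...,2]>.058)&(i.min(2)>60)&(i.max(2)-i.min(2)<40);P=W[m]
        if len(P)<30: print(n,nm,"hidden");continue
        q=least_squares(lambda c:np.linalg.norm(P-c,axis=1)-.0225,c0,loss="soft_l1",f_scale=.001);print(n,nm,m.sum(),q.x.round(4))
    m=(np.linalg.norm(W[...,:2]-[.56,-.095],axis=2)<.026)&(W[...,2]>.13)
    Q=W[m]
    if len(Q)>30:
        A=np.c_[Q[:,:2],np.ones(len(Q))];c=np.linalg.lstsq(A,Q[:,2],rcond=None)[0];print(n,"shade top",np.median(Q,0).round(4),np.degrees(c[:2]).round(2))
    if n=="scene":cv2.imwrite("pics/s6.png",cv2.resize(img[80:350,100:380],None,fx=2.2,fy=2.2))
```

```text
23.9 [0.34213267 0.08364898 0.19669472]
scene bulb 198 [0.5173 0.0459 0.0658]
scene packed 211 [0.6267 0.0359 0.066 ]
scene shade top [ 0.5601 -0.0955  0.1384] [-0.02 -0.76]
top bulb 277 [0.5176 0.0447 0.0677]
top packed 266 [0.6273 0.0348 0.0677]
top shade top [ 0.56   -0.095   0.1404] [ 0.04 -0.17]
```

View pics/s6.png

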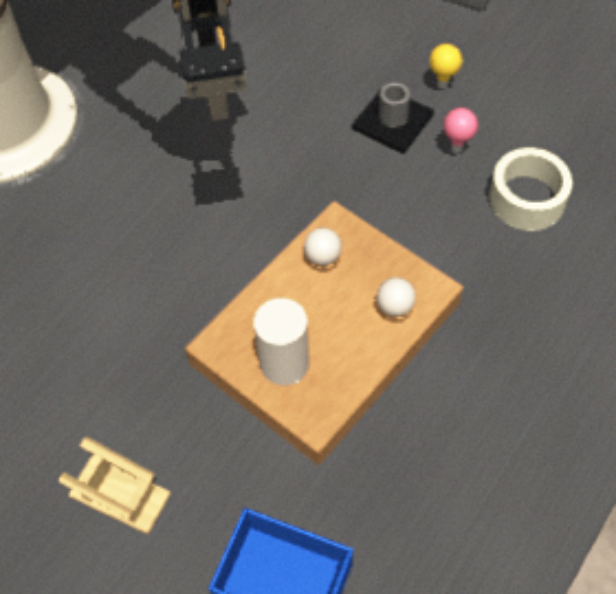

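The shade stands level on the tray at (283,340), its top at z 0.140. The bulb sits in its pocket at (322,248), within about 1 mm of the seat, and nothing else has moved. Handing in.

```bash
python3 -c "
from workcell import bot
print(bot.finish_job())"
```

```text
the job is handed in; nothing more can be done
None
```

I handed the job in at about 24 s on the robot's clock: the shade stands level, mouth-down over the post, and the bulb sits cap-down in its pocket within about 1 mm of the seat; the hand-in returned no verdict.

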